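# Line up the test-strip tubs by height at the scanner

### The job

Line up the four white test-strip tubs on the row of round rubber pads in order of height, one upright in the middle of each pad, with the tallest on the pad next to the scanner and the shortest on the pad farthest from it. Do not knock any tub over, and leave the rack of sample tubes where it stands.

Things in the scene. Friction and masses are not known exactly. Their poses are not given: they have to be found in the camera images.
- tub_tall: Loose closed test-strip tub, the tallest of four: round white plastic body 46 mm in diameter with a plain paper label and a black screw cap (42 mm across, top 16 mm), 132 mm high overall, under 0.2 kg, rigid. Stands upright on the bench. Origin: centre of its underside; z up along its axis.
- tub_wide: Loose closed test-strip tub, the second tallest of four: round white plastic body 52 mm in diameter with a plain paper label and a black screw cap (48 mm across, top 16 mm), 108 mm high overall, under 0.2 kg, rigid. Stands upright on the bench. Origin: centre of its underside; z up along its axis.
- tub_slim: Loose closed test-strip tub, the second shortest of four: round white plastic body 42 mm in diameter with a plain paper label and a black screw cap (38 mm across, top 16 mm), 84 mm high overall, under 0.2 kg, rigid. Stands upright on the bench. Origin: centre of its underside; z up along its axis.
- tub_squat: Loose closed test-strip tub, the shortest of four: round white plastic body 58 mm in diameter with a plain paper label and a black screw cap (54 mm across, top 16 mm), 60 mm high overall, under 0.2 kg, rigid. Stands upright on the bench. Origin: centre of its underside; z up along its axis.
- pad_a: One of four identical fixed round black rubber pads (66 mm diameter, 3 mm thick) in a straight row, centres 80 mm apart, on a flat aluminium strip 5 mm thick (90 x 500 mm) lying on the bench. The letter says nothing of its place in the row. Origin: centre of its underside, 5 mm above the bench; its top is 8 mm above the bench.
- pad_b: One of four identical fixed round black rubber pads (66 mm diameter, 3 mm thick) in a straight row, centres 80 mm apart, on a flat aluminium strip 5 mm thick (90 x 500 mm) lying on the bench. The letter says nothing of its place in the row. Origin: centre of its underside, 5 mm above the bench; its top is 8 mm above the bench.
- pad_c: One of four identical fixed round black rubber pads (66 mm diameter, 3 mm thick) in a straight row, centres 80 mm apart, on a flat aluminium strip 5 mm thick (90 x 500 mm) lying on the bench. The letter says nothing of its place in the row. Origin: centre of its underside, 5 mm above the bench; its top is 8 mm above the bench.
- pad_d: One of four identical fixed round black rubber pads (66 mm diameter, 3 mm thick) in a straight row, centres 80 mm apart, on a flat aluminium strip 5 mm thick (90 x 500 mm) lying on the bench. The letter says nothing of its place in the row. Origin: centre of its underside, 5 mm above the bench; its top is 8 mm above the bench.
- scanner: Fixed tube scanner: upright grey drum with a dark band round its middle, 46 mm diameter, 50 mm high, standing on the strip at one end of the row, in line with the pads, 85 mm from the centre of the nearest pad. Which end varies; at the other end is only a low aluminium stop bar 16 mm high. Origin: centre of its underside, 5 mm above the bench.
- sample_rack: Loose black block rack (60 x 170 mm, 30 mm high) with six capped glass sample tubes standing up to 100 mm high, on the bench to the left of the tubs as seen from the robot. A bystander, not to be bumped. Origin: centre of its underside; long side along its y.

How it is judged:
At the end, for the whole second after the job is handed in: Every tub stands upright (within 0.1 rad) and at rest, released, its centre within 13 mm of a pad's centre: the tallest on the pad nearest the scanner, then the second tallest, the second shortest and the shortest on the farthest pad; the sample rack is within 20 mm of where it started ((horizontal distance between tub_tall and pad_a below 0.013 m or horizontal distance between tub_tall and pad_b below 0.013 m or horizontal distance between tub_tall and pad_c below 0.013 m or horizontal distance between tub_tall and pad_d below 0.013 m) and horizontal distance between tub_tall and scanner between 0.055 and 0.115 m and height (world z) of each of tub_tall, tub_wide, tub_slim, tub_squat below 0.02 m and angle between each of tub_tall, tub_wide, tub_slim, tub_squat's own z axis and vertical below 0.1 rad and linear speed of each of tub_tall, tub_wide, tub_slim, tub_squat below 0.02 m/s and angular speed of each of tub_tall, tub_wide, tub_slim, tub_squat below 0.2 rad/s and (horizontal distance between tub_wide and pad_a below 0.013 m or horizontal distance between tub_wide and pad_b below 0.013 m or horizontal distance between tub_wide and pad_c below 0.013 m or horizontal distance between tub_wide and pad_d below 0.013 m) and horizontal distance between tub_wide and scanner between 0.135 and 0.195 m and (horizontal distance between tub_slim and pad_a below 0.013 m or horizontal distance between tub_slim and pad_b below 0.013 m or horizontal distance between tub_slim and pad_c below 0.013 m or horizontal distance between tub_slim and pad_d below 0.013 m) and horizontal distance between tub_slim and scanner between 0.215 and 0.275 m and (horizontal distance between tub_squat and pad_a below 0.013 m or horizontal distance between tub_squat and pad_b below 0.013 m or horizontal distance between tub_squat and pad_c below 0.013 m or horizontal distance between tub_squat and pad_d below 0.013 m) and horizontal distance between tub_squat and scanner between 0.295 and 0.355 m and distance of sample_rack from where it was at the start of the episode below 0.02 m); the robot touches nothing.
It fails at once if a tub is tipped over (leans more than 0.9 rad) (angle between any of tub_tall, tub_wide, tub_slim, tub_squat's own z axis and vertical above 0.9 rad).
It fails at once if the sample rack is pushed more than 20 mm (distance of sample_rack from where it was at the start of the episode above 0.02 m).
It also fails if it takes over 93 s, if anything falls off the work surface, if the arm or the gripper's body presses on something with over 40 N, if the wrist force passes 120 N, or if a joint passes its speed limit or range.

### The arm

A 6-joint arm with a two-finger parallel gripper is mounted at the origin on the work surface. World frame = base frame: x ahead of the robot, y to its left, z up, the work surface at z = 0. Lengths are in m, angles in rad, forces in N, time in s.
With the tool pointing down it reaches from about 0.25 to 0.775 m from the base axis. Payload 4 kg.
Tool frame: the origin (TCP) lies at the centre of the arm's flange, where the gripper is bolted on; the fingertips stand ahead of it and the grasp point (between the pads) lies 180 mm ahead of it (robot.tcp_to_tips is the z of the fingertips in the tool frame, in m); z points along the fingers, y is the direction in which the jaws open and shut (so a half turn about z gives the same grasp; the last joint's range is limited). The gripper opens to 94 mm and grips with 3 to 60 N. Pads are 16 mm wide; open, the fingers measure 119 mm over their backs; the gripper's body (75 mm by 177 mm) begins 78 mm behind the grasp point.
Start: joints at [-1.291, 0.087, 1.371, -0, 1.684, -0.103], TCP at [0.205, -0.51, 0.405] pointing down, gripper open.
Joint ranges: [-3.1, 3.1], [-0.76, 2.03], [0.27, 2.55], [-1.08, 4.22], [0.17, 2.65], [-2.57, 2.57]. Speed limits (rad/s): [2.79, 2.79, 3.14, 3.14, 3.14, 3.14].

### API

Orientations are given as [roll, pitch, yaw] about the fixed x, y, z axes, in that order (R = Rz(yaw) Ry(pitch) Rx(roll)).
In Python, from bench import robot gives the robot as it stands.
- The arm moves only by the tool move_arm, never from a script. Its argument "increments" is a list that holds one entry, the list of rows, each a list of 7 numbers: the opening, from 0 (shut) to 1 (fully open), then the shift along the tool's x, y, z as a fraction of full scale, then the turn, a rotation vector about the tool's x, y, z as a fraction of full scale. In form: [[[jaw, dx, dy, dz, rx, ry, rz], ...]]. A call has 1 to 8 rows; each row is the pose to reach, as a shift and turn from the pose commanded when the call began, along the tool's axes at that moment; what a row does not reach only later rows make up. Full scale, the value 1, is 0.1 m for a shift and pi/2 rad for a turn. A row lasts 1/12 s, in which the tool goes at most 41.7 mm and 7.16 degrees, less where a joint would pass 70% of its speed; a pose out of reach is approached as far as the arm can. A call with a number of a shift or a turn outside -1 to 1 is refused whole. A call with a gripper value outside its range is refused whole. The fingers move at their own pace and stop on an object; the grip force is fixed at half the most. Time passes only in rows, so rows that repeat a pose let the fingers close. It gives the time, the measured TCP pose, the force and the opening at its end, in the units of the state.
- robot.get_obs(): the state, without advancing time (a new reading comes with each control period).
- robot.snapshot(name): name is "side" or "top" or "wrist"; returns (picture, depth): 384x512x3 uint8, red, green, blue; 384x512 float32, m along the optical axis (not along the pixel's ray), 0 where there is no reading.
- robot.camera_params(name): a dict with "mtx" (3x3 intrinsics, pixels), "R" (3x3) and "t" (3): a world point X has camera coordinates R X + t. Camera axes: x right, y down, z forward; pixel columns grow to the right and rows downward; lengths in m; the calibration is good to about 2 mm. A picture is of the moment at which its call begins: read the wrist's pose just before it. camera_params takes no time and is no camera call; for the wrist camera it gives the pose at the moment of the call.
- robot.close_job(): hands the job in, once; it reports no verdict.
The state is a dict: "time": time; "joint_positions": joint angles; "qvel": joint speeds; "joint_torque": joint torques, N m; "tool_pos": TCP position; "ee_rot": TCP orientation; "wrist_force": force on the tool from outside, world axes, zero at the start; "wrist_torque": the same for the moment, N m; "width": finger opening in m.
Only numpy, scipy, OpenCV 4.12 (cv2) and the standard library are available. Lean on these libraries where they do the work, as an engineer would, in place of code of your own. Each camera call takes 0.05 s, during which the arm holds its last target.

## Working session

There is one attempt and no reset: what is moved stays moved. The work goes in short steps, Python scripts to look and compute and a tool call to move; the robot and the scene stay as the last step left them, time stands still between calls to the robot, and variables do not carry over. Pictures are saved under pics/ and viewed, and the job is handed in when it is done.

Besides the shell and the picture viewer there is one more tool, called after "Emit:" in YAML: its name, and indented under it one key for each argument. move_arm: Moves the arm, as the interface text tells. Its arguments: {"type":"object","properties":{"increments":{"type":"array","items":{"type":"array","items":{"type":"array","items":{"type":"number","minimum":-1,"maximum":1}}}}},"required":["increments"]}

```bash
mkdir -p pics; ls; python3 - <<'E'
from bench import robot
import cv2,numpy as np
o=robot.get_obs(); print(o['time'],o['tool_pos'],o['ee_rot'],o['width'],robot.tcp_to_tips)
for n in ['top','side']:
    p,d=robot.snapshot(n); cv2.imwrite(f'pics/{n}0.png',p[:,:,::-1]); np.savez(f'{n}0.npz',p=p,d=d)
    c=robot.camera_params(n); print(n,c, -c['R'].T@c['t'])
E
```

```text
pics
0.0 [ 0.20538726 -0.51009356  0.40352581] [-3.13944660e+00 -1.70382881e-04  3.82798860e-01] 0.09383091872593706 0.1992
top {'mtx': array([[368.54317966,   0.        , 257.07594423],
       [  0.        , 368.54317966, 187.58402971],
       [  0.        ,   0.        ,   1.        ]]), 'R': array([[ 1.47705454e-02, -9.99890172e-01,  1.21445662e-03],
       [-9.98169453e-01, -1.48163458e-02, -5.86363216e-02],
       [ 5.86478755e-02, -3.46143047e-04, -9.98278672e-01]]), 't': array([0.07830069, 0.55993782, 0.85160413])} [0.50781152 0.0868831  0.88287584]
side {'mtx': array([[420.78898532,   0.        , 250.76012175],
       [  0.        , 420.78898532, 183.50732089],
       [  0.        ,   0.        ,   1.        ]]), 'R': array([[-0.89107607, -0.4534799 , -0.01842353],
       [-0.3064853 ,  0.63118281, -0.71251317],
       [ 0.33473901, -0.62925689, -0.70141682]]), 't': array([0.53262856, 0.14747022, 1.04893063])} [0.16869202 0.8085025  0.85062496]
```

View pics/top0.png

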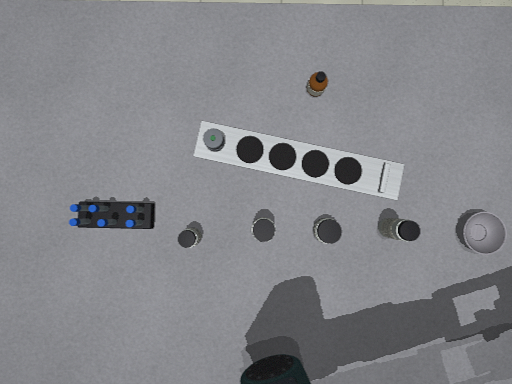

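View pics/side0.png

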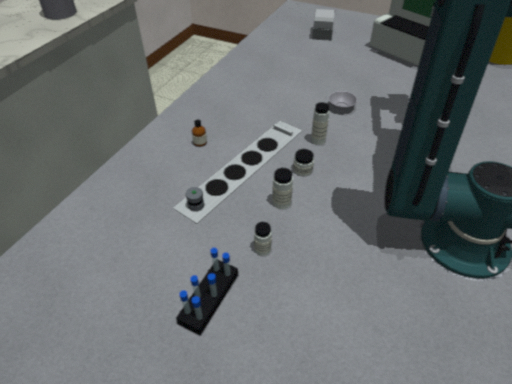

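The top view shows the scanner at px (213,139), pads at (250,149) to (348,170) and the stop bar at (385,178). The tubs are at about (188,238), (263,230), (328,231) and (406,230). The side view orders them from the rack as slim, wide, squat, tall. The rack is at (115,215).

```bash
cat > h.py <<'E'
import numpy as np,cv2
from bench import robot
def deproj(n,d,c=None):
    c=c or robot.camera_params(n); K=c['mtx']
    v,u=np.indices(d.shape); X=np.stack([(u-K[0,2])/K[0,0]*d,(v-K[1,2])/K[1,1]*d,d],-1)
    return (X-c['t'])@c['R']
def ray(n,uv,z,c=None):
    c=c or robot.camera_params(n); K=c['mtx']
    C=-c['R'].T@c['t']; r=c['R'].T@np.linalg.solve(K,[uv[0],uv[1],1.]); return C+r*(z-C[2])/r[2]
E
python3 - <<'E'
from h import *
f=np.load('top0.npz');p,d=f['p'],f['d'];W=deproj('top',d)
g=p.max(2)
# pads: dark blobs in image
m=(g<60).astype(np.uint8)
n,l,s,c=cv2.connectedComponentsWithStats(m)
for i in range(1,n):
    if s[i,4]>150 and s[i,4]<2000:
        ww=W[l==i]; z=np.median(ww[:,2])
        print(s[i],c[i].round(1),'medz',z.round(4),'ray',ray('top',c[i],0.008)[:2].round(4), 'rayz',ray('top',c[i],z)[:2].round(4))
for n,s_ in {'slim':((188,238),.084),'wide':((263,230),.108),'squat':((328,231),.06),'tall':((406,230),.132)}.items():
    (u,v),h=s_
    sub=W[v-25:v+25,u-25:u+25].reshape(-1,3); k=sub[np.abs(sub[:,2]-h)<.006]
    print(n,len(k),'zmax',sub[:,2].max().round(4),'bbox mid',((k.min(0)+k.max(0))/2).round(4),'mean',k.mean(0).round(4),'size',np.ptp(k,axis=0).round(3))
E
```

```text
[237 136  26  27 550] [249.4 149.2] medz 0.0085 ray [0.6509 0.1063] rayz [0.6509 0.1063]
[269 143  27  27 555] [282.  156.2] medz 0.0084 ray [0.6353 0.0281] rayz [0.6352 0.0281]
[302 150  27  27 552] [314.8 163.3] medz 0.0084 ray [ 0.6193 -0.0504] rayz [ 0.6193 -0.0503]
[335 158  26  26 556] [347.5 170.3] medz 0.0084 ray [ 0.6036 -0.1285] rayz [ 0.6036 -0.1284]
[  78  201   77   28 1326] [118.  214.3] medz 0.0304 ray [0.491  0.4147] rayz [0.4915 0.4063]
[398 221  22  20 346] [408.4 230.2] medz 0.1321 ray [ 0.4637 -0.2724] rayz [ 0.47   -0.2214]
[ 241  354   70   30 1595] [275.6 370.9] medz 0.1801 ray [0.1357 0.0376] rayz [0.2089 0.0473]
slim 248 zmax 0.8829 bbox mid [0.4428 0.2372 0.0835] mean [0.4429 0.2367 0.0844] size [0.037 0.037 0.009]
wide 408 zmax 0.8829 bbox mid [0.4647 0.0708 0.1082] mean [0.4647 0.0713 0.1085] size [0.046 0.046 0.008]
squat 466 zmax 0.8829 bbox mid [ 0.4618 -0.0756  0.0597] mean [ 0.4618 -0.0757  0.0603] size [0.053 0.052 0.01 ]
tall 344 zmax 0.8829 bbox mid [ 0.4703 -0.225   0.1314] mean [ 0.4698 -0.2239  0.1322] size [0.04  0.041 0.011]
```

```bash
python3 - <<'E'
import cv2
i=cv2.imread('pics/top0.png')[110:260,160:440]; cv2.imwrite('pics/topz.png',cv2.resize(i,None,fx=2.85,fy=2.85,interpolation=cv2.INTER_CUBIC))
E
```

```text
(no output)
```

View pics/topz.png

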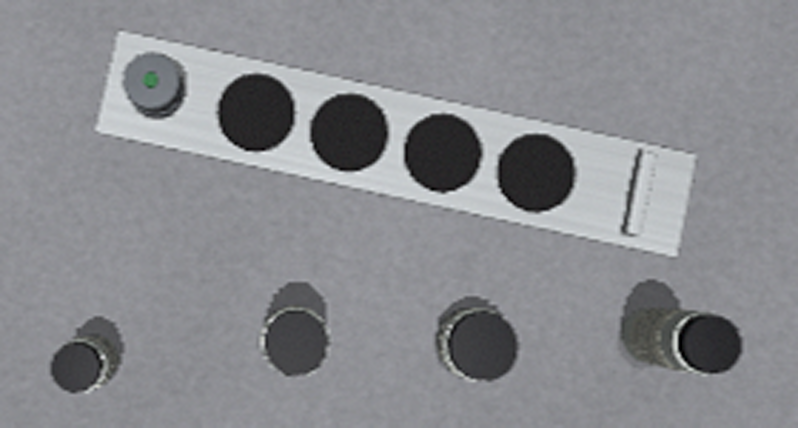

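Emit:
move_arm:
  increments:
    - [[1, 0, 0, 0, 0, 0, -0.63], [1, 0, 0, 0, 0, 0, -0.63], [1, 0, 0, 0, 0, 0, -0.63], [1, 0, 0, 0, 0, 0, -0.63], [1, 0, 0, 0, 0, 0, -0.63], [1, 0, 0, 0, 0, 0, -0.63], [1, 0, 0, 0, 0, 0, -0.63], [1, 0, 0, 0, 0, 0, -0.63]]

```text
time: 0.77
tool_pos: [0.2054, -0.5101, 0.404]
ee_rot: [-3.141, -0.001, 1.378]
wrist_force: [-0.8, -0.1, 0.9]
width: 0.0938
```

Emit:
move_arm:
  increments:
    - [[1, 1, 0.65, 0, 0, 0, 0], [1, 1, 0.65, 0, 0, 0, 0], [1, 1, 0.65, 0, 0, 0, 0], [1, 1, 0.65, 0, 0, 0, 0]]

```text
time: 1.1
tool_pos: [0.292, -0.4213, 0.4045]
ee_rot: [3.14, -0.003, 1.379]
wrist_force: [0.4, -0.6, 0.8]
width: 0.094
```

Emit:
move_arm:
  increments:
    - [[1, 1, 0.65, 0, 0, 0, 0], [1, 1, 0.65, 0, 0, 0, 0], [1, 1, 0.65, 0, 0, 0, 0], [1, 1, 0.65, 0, 0, 0, 0]]

```text
time: 1.43
tool_pos: [0.3752, -0.3362, 0.4044]
ee_rot: [3.14, -0.003, 1.379]
wrist_force: [-1.0, -0.5, 0.4]
width: 0.0939
```

Emit:
move_arm:
  increments:
    - [[1, 1, 0.65, 0, 0, 0, 0], [1, 1, 0.65, 0, 0, 0, 0], [1, 1, 0.65, 0, 0, 0, 0], [1, 1, 0.65, 0, 0, 0, 0], [1, 1, 0.65, 0, 0, 0, 0], [1, 1, 0.65, 0, 0, 0, 0]]

```text
time: 1.93
tool_pos: [0.4553, -0.2553, 0.4042]
ee_rot: [-3.14, 0.001, 1.372]
wrist_force: [-0.8, -0.9, -0.0]
width: 0.0941
```

```bash
cat >> h.py <<'E'
def rel(x,y,tcpz):
    from scipy.spatial.transform import Rotation as Ro
    o=robot.get_obs(); R=Ro.from_euler('xyz',o['ee_rot']).as_matrix()
    print('t',round(o['time'],2),'pos',np.round(o['tool_pos'],4),'rot',np.round(o['ee_rot'],4),'w',round(o['width'],4),'F',np.round(o['wrist_force'],1))
    print('shift/0.1:',np.round(R.T@(np.array([x,y,tcpz])-o['tool_pos'])/.1,3), 'yaw turn frac',round(-(1.372-o['ee_rot'][2])/(np.pi/2),4))
E
python3 - <<'E'
from h import *
rel(.470,-.2245,.26)
E
```

```text
t 1.93 pos [ 0.4553 -0.2553  0.4042] rot [-3.1403e+00  7.0000e-04  1.3721e+00] w 0.0941 F [-0.8 -0.9 -0. ]
shift/0.1: [0.332 0.085 1.442] yaw turn frac 0.0
```

Emit:
move_arm:
  increments:
    - [[1, 0.33, 0.08, 0, 0, 0, 0], [1, 0.33, 0.08, 0, 0, 0, 0], [1, 0.33, 0.08, 0.2, 0, 0, 0], [1, 0.33, 0.08, 0.5, 0, 0, 0], [1, 0.33, 0.08, 0.5, 0, 0, 0]]

```text
time: 2.35
tool_pos: [0.468, -0.2245, 0.3488]
ee_rot: [-3.131, -0.003, 1.37]
wrist_force: [-0.7, 0.2, -1.9]
width: 0.0939
```

```bash
python3 - <<'E'
from h import *
rel(.470,-.2245,.26)
for n in ['wrist','top']:
    p,d=robot.snapshot(n); cv2.imwrite(f'pics/{n}1.png',p[:,:,::-1])
E
```

```text
t 2.35 pos [ 0.468  -0.2245  0.3488] rot [-3.1312e+00 -3.0000e-03  1.3702e+00] w 0.0939 F [-0.7  0.2 -1.9]
shift/0.1: [0.002 0.029 0.887] yaw turn frac -0.0011
```

View pics/wrist1.png

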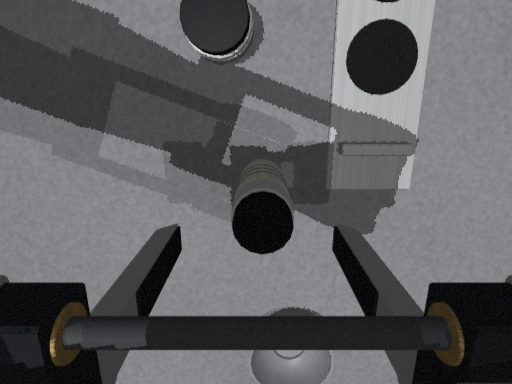

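View pics/top1.png

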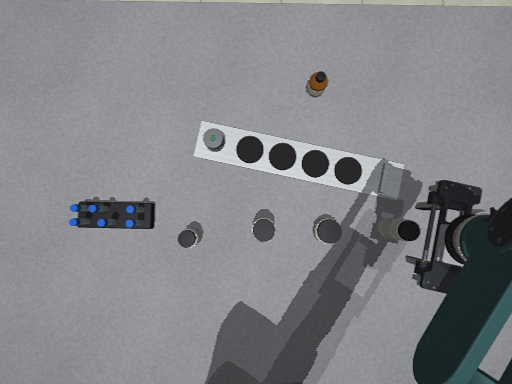

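The wrist view shows the tall cap at (263,222), midway between the fingertips at (180,230) and (335,230). I'll go down and grip.

Emit:
move_arm:
  increments:
    - [[1, 0, 0, 0.4, 0, 0, 0], [1, 0, 0, 0.7, 0, 0, 0], [1, 0, 0, 0.85, 0, 0, 0], [1, 0, 0, 0.85, 0, 0, 0], [1, 0, 0, 0.85, 0, 0, 0]]

```text
time: 2.87
tool_pos: [0.4702, -0.2246, 0.271]
ee_rot: [3.14, 0.001, 1.371]
wrist_force: [0.3, -0.5, 1.8]
width: 0.0941
```

Emit:
move_arm:
  increments:
    - [[0.7, 0, 0, 0, 0, 0, 0], [0.55, 0, 0, 0, 0, 0, 0], [0.5, 0, 0, 0, 0, 0, 0], [0.3, 0, 0, 0, 0, 0, 0], [0.3, 0, 0, 0, 0, 0, 0], [0.3, 0, 0, 0, 0, 0, 0], [0.3, 0, 0, 0, 0, 0, 0], [0.3, 0, 0, 0, 0, 0, 0]]

```text
time: 3.53
tool_pos: [0.4701, -0.2237, 0.2697]
ee_rot: [-3.142, 0.0, 1.372]
wrist_force: [0.9, 0.5, 0.7]
width: 0.0463
```

```bash
python3 - <<'E'
from h import *
rel(.470,-.2245,.26)
for n in ['wrist']:
    p,d=robot.snapshot(n); cv2.imwrite(f'pics/{n}2.png',p[:,:,::-1])
E
```

```text
t 3.53 pos [ 0.4701 -0.2237  0.2697] rot [-3.1415  0.      1.3725] w 0.0463 F [0.9 0.5 0.7]
shift/0.1: [-0.008  0.001  0.097] yaw turn frac 0.0003
```

View pics/wrist2.png

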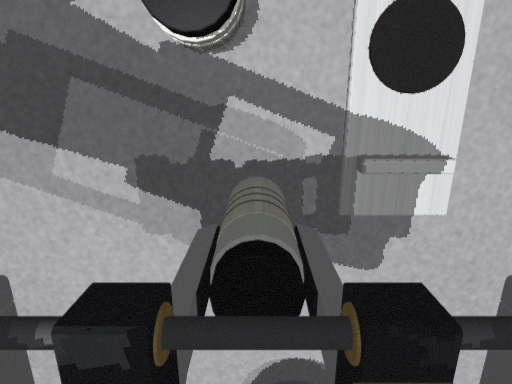

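Emit:
move_arm:
  increments:
    - [[0.3, 0, 0, -0.3, 0, 0, 0], [0.3, 0, 0, -0.6, 0, 0, 0], [0.3, 0, 0.4, -0.6, 0, 0, 0], [0.3, 0, 0.7, -0.6, 0, 0, 0], [0.3, 0, 1, -0.6, 0, 0, 0], [0.3, 0, 1, -0.6, 0, 0, 0]]

```text
time: 4.08
tool_pos: [0.5716, -0.2441, 0.3274]
ee_rot: [3.141, -0.001, 1.374]
wrist_force: [0.4, 1.1, -1.6]
width: 0.0456
```

Emit:
move_arm:
  increments:
    - [[0.3, 0.2, 0.03, 0, 0, 0, 0], [0.3, 0.5, 0.06, 0, 0, 0, 0], [0.3, 0.8, 0.1, 0, 0, 0, 0], [0.3, 1, 0.12, 0, 0, 0, 0]]

```text
time: 4.42
tool_pos: [0.5997, -0.1457, 0.3287]
ee_rot: [-3.14, -0.001, 1.373]
wrist_force: [0.4, 0.1, -1.3]
width: 0.0457
```

Emit:
move_arm:
  increments:
    - [[0.3, 0.3, 0, 0, 0, 0, 0], [0.3, 0.6, 0, 0, 0, 0, 0], [0.3, 0.9, 0, 0, 0, 0, 0], [0.3, 1, 0, 0, 0, 0, 0]]

```text
time: 4.75
tool_pos: [0.6192, -0.046, 0.3289]
ee_rot: [-3.14, -0.002, 1.376]
wrist_force: [-0.6, 0.6, -1.2]
width: 0.0456
```

Emit:
move_arm:
  increments:
    - [[0.3, 0.3, 0, 0, 0, 0, 0], [0.3, 0.6, 0, 0, 0, 0, 0], [0.3, 0.9, 0, 0, 0, 0, 0], [0.3, 1, 0, 0, 0, 0, 0], [0.3, 1, 0, 0, 0, 0, 0]]

```text
time: 5.17
tool_pos: [0.6389, 0.0503, 0.3289]
ee_rot: [-3.14, 0.0, 1.376]
wrist_force: [0.5, 0.5, -1.8]
width: 0.0452
```

```bash
python3 - <<'E'
from h import *
rel(.6509,.1063,.278)
E
```

```text
t 5.17 pos [0.6389 0.0503 0.3289] rot [-3.1403e+00  1.0000e-04  1.3758e+00] w 0.0452 F [ 0.5  0.5 -1.8]
shift/0.1: [0.572 0.01  0.509] yaw turn frac 0.0024
```

Emit:
move_arm:
  increments:
    - [[0.3, 0.3, 0.01, 0, 0, 0, 0], [0.3, 0.58, 0.01, 0.1, 0, 0, 0], [0.3, 0.58, 0.01, 0.3, 0, 0, 0], [0.3, 0.58, 0.01, 0.4, 0, 0, 0], [0.3, 0.58, 0.01, 0.45, 0, 0, 0], [0.3, 0.58, 0.01, 0.45, 0, 0, 0]]

```text
time: 5.67
tool_pos: [0.6509, 0.1031, 0.2823]
ee_rot: [-3.137, 0.002, 1.37]
wrist_force: [-0.5, -0.4, -1.5]
width: 0.0458
```

```bash
python3 - <<'E'
from h import *
rel(.6509,.1063,.278)
p,d=robot.snapshot('wrist'); cv2.imwrite('pics/wrist3.png',p[:,:,::-1])
p,d=robot.snapshot('side'); cv2.imwrite('pics/side3.png',cv2.resize(p[100:260,150:350,::-1],None,fx=3.5,fy=3.5))
E
```

```text
t 5.67 pos [0.6509 0.1031 0.2823] rot [-3.1374e+00  2.2000e-03  1.3705e+00] w 0.0458 F [-0.5 -0.4 -1.5]
shift/0.1: [ 0.031 -0.006  0.043] yaw turn frac -0.001
```

View pics/side3.png

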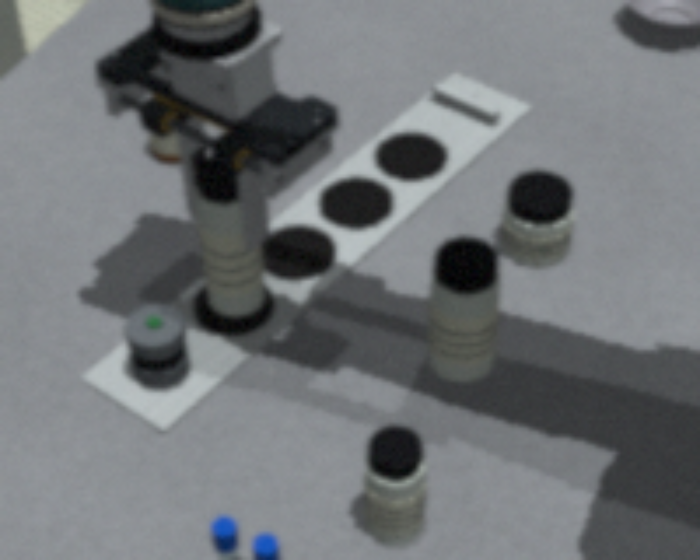

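View pics/wrist3.png

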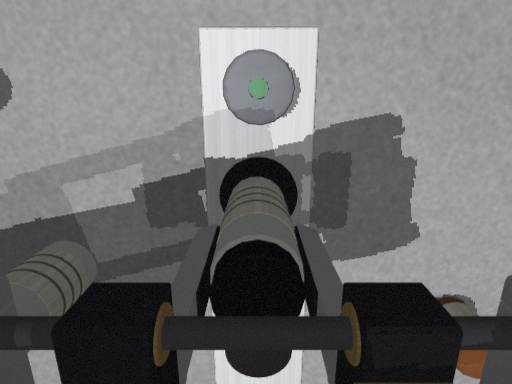

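The tall tub is just above its pad and centred in both views. I'll set it down and release.

Emit:
move_arm:
  increments:
    - [[0.3, 0.02, 0, 0.02, 0, 0, 0], [0.3, 0.02, 0, 0.04, 0, 0, 0], [0.3, 0.02, 0, 0.045, 0, 0, 0], [0.3, 0.02, 0, 0.045, 0, 0, 0]]

```text
time: 6.1
tool_pos: [0.6518, 0.1068, 0.2804]
ee_rot: [3.141, 0.0, 1.372]
wrist_force: [-1.1, 1.0, -0.8]
width: 0.0457
```

Emit:
move_arm:
  increments:
    - [[0.6, 0, 0, 0, 0, 0, 0], [0.7, 0, 0, 0, 0, 0, 0], [1, 0, 0, 0, 0, 0, 0], [1, 0, 0, 0, 0, 0, 0], [1, 0, 0, -0.3, 0, 0, 0], [1, 0, 0, -0.6, 0, 0, 0], [1, 0, 0, -1, 0, 0, 0], [1, 0, 0, -1, 0, 0, 0]]

```text
time: 6.77
tool_pos: [0.6524, 0.1071, 0.3908]
ee_rot: [3.126, -0.005, 1.373]
wrist_force: [-0.1, 0.4, 1.8]
width: 0.0932
```

Emit:
move_arm:
  increments:
    - [[1, 0, -0.3, -0.2, 0, 0, 0], [1, -0.1, -0.5, -0.2, 0, 0, 0], [1, -0.2, -0.7, -0.2, 0, 0, 0], [1, -0.3, -1, -0.2, 0, 0, 0]]

```text
time: 7.1
tool_pos: [0.5477, 0.0969, 0.4005]
ee_rot: [3.139, -0.0, 1.372]
wrist_force: [0.0, -1.0, 0.5]
width: 0.0944
```

Emit:
move_arm:
  increments:
    - [[1, -0.3, -0.3, 0.1, 0, 0, 0], [1, -0.43, -0.6, 0.2, 0, 0, 0], [1, -0.43, -0.75, 0.3, 0, 0, 0], [1, -0.43, -0.75, 0.5, 0, 0, 0], [1, -0.43, -0.75, 0.5, 0, 0, 0]]

```text
time: 7.52
tool_pos: [0.464, 0.0698, 0.3474]
ee_rot: [-3.137, 0.001, 1.372]
wrist_force: [0.2, 0.6, 0.1]
width: 0.0939
```

```bash
python3 - <<'E'
from h import *
rel(.4647,.071,.245)
p,d=robot.snapshot('side'); cv2.imwrite('pics/side4.png',p[:,:,::-1])
p,d=robot.snapshot('wrist'); cv2.imwrite('pics/wrist4.png',p[:,:,::-1])
E
```

```text
t 7.52 pos [0.464  0.0698 0.3474] rot [-3.1372e+00  1.2000e-03  1.3723e+00] w 0.0939 F [0.2 0.6 0.1]
shift/0.1: [0.015 0.009 1.024] yaw turn frac 0.0002
```

View pics/side4.png

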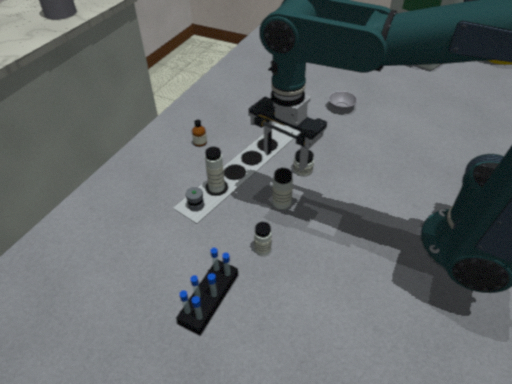

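View pics/wrist4.png

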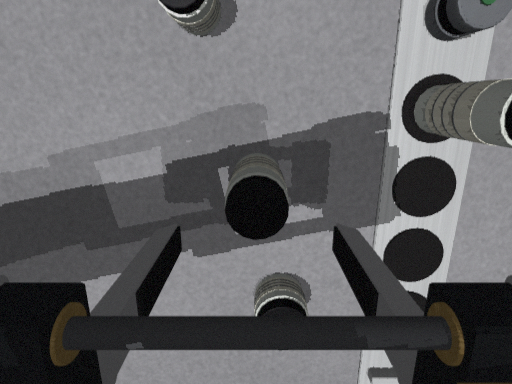

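The tall tub stands on its pad, at (215,170) in the side view. The wide tub's cap at (257,207) sits between the fingers.

Emit:
move_arm:
  increments:
    - [[1, 0.01, 0, 0.4, 0, 0, 0], [1, 0.01, 0, 0.7, 0, 0, 0], [1, 0.01, 0, 0.95, 0, 0, 0], [1, 0.01, 0, 0.98, 0, 0, 0], [1, 0.01, 0, 0.98, 0, 0, 0], [1, 0.01, 0, 0.98, 0, 0, 0]]

```text
time: 8.12
tool_pos: [0.4673, 0.0709, 0.2541]
ee_rot: [3.139, -0.001, 1.372]
wrist_force: [0.3, 0.4, -0.1]
width: 0.0936
```

Emit:
move_arm:
  increments:
    - [[0.75, 0, 0, 0, 0, 0, 0], [0.6, 0, 0, 0, 0, 0, 0], [0.5, 0, 0, 0, 0, 0, 0], [0.4, 0, 0, 0, 0, 0, 0], [0.4, 0, 0, 0, 0, 0, 0], [0.4, 0, 0, 0, 0, 0, 0], [0.4, 0, 0, 0, 0, 0, 0]]

```text
time: 8.7
tool_pos: [0.4659, 0.0709, 0.2523]
ee_rot: [-3.141, 0.0, 1.372]
wrist_force: [-0.0, -0.2, 1.8]
width: 0.0516
```

Emit:
move_arm:
  increments:
    - [[0.4, 0, 0, -0.2, 0, 0, 0], [0.4, 0, 0, -0.5, 0, 0, 0], [0.4, 0, 0.3, -0.5, 0, 0, 0], [0.4, 0, 0.7, -0.5, 0, 0, 0], [0.4, 0, 1, -0.5, 0, 0, 0], [0.4, 0, 1, -0.5, 0, 0, 0], [0.4, 0, 1, -0.5, 0, 0, 0]]

```text
time: 9.28
tool_pos: [0.5649, 0.0507, 0.3006]
ee_rot: [-3.139, 0.001, 1.372]
wrist_force: [-0.5, -0.0, -1.4]
width: 0.0515
```

```bash
python3 - <<'E'
from h import *
rel(.6353,.0281,.258)
E
```

```text
t 9.28 pos [0.5649 0.0507 0.3006] rot [-3.1385e+00  6.0000e-04  1.3716e+00] w 0.0515 F [-0.5 -0.  -1.4]
shift/0.1: [-0.082  0.736  0.423] yaw turn frac -0.0003
```

Emit:
move_arm:
  increments:
    - [[0.4, -0.04, 0.3, 0, 0, 0, 0], [0.4, -0.08, 0.6, 0, 0, 0, 0], [0.4, -0.08, 0.73, 0, 0, 0, 0], [0.4, -0.08, 0.73, 0.2, 0, 0, 0], [0.4, -0.08, 0.73, 0.3, 0, 0, 0], [0.4, -0.08, 0.73, 0.37, 0, 0, 0], [0.4, -0.08, 0.73, 0.38, 0, 0, 0], [0.4, -0.08, 0.73, 0.38, 0, 0, 0]]

```text
time: 9.95
tool_pos: [0.6331, 0.0293, 0.2634]
ee_rot: [-3.139, 0.0, 1.373]
wrist_force: [0.1, 0.3, -0.9]
width: 0.0515
```

```bash
python3 - <<'E'
from h import *
rel(.6353,.0281,.2605)
p,d=robot.snapshot('side'); cv2.imwrite('pics/side5.png',cv2.resize(p[100:260,150:350,::-1],None,fx=3.5,fy=3.5))
E
```

```text
t 9.95 pos [0.6331 0.0293 0.2634] rot [-3.1393e+00  4.0000e-04  1.3729e+00] w 0.0515 F [ 0.1  0.3 -0.9]
shift/0.1: [-0.007  0.024  0.029] yaw turn frac 0.0005
```

View pics/side5.png

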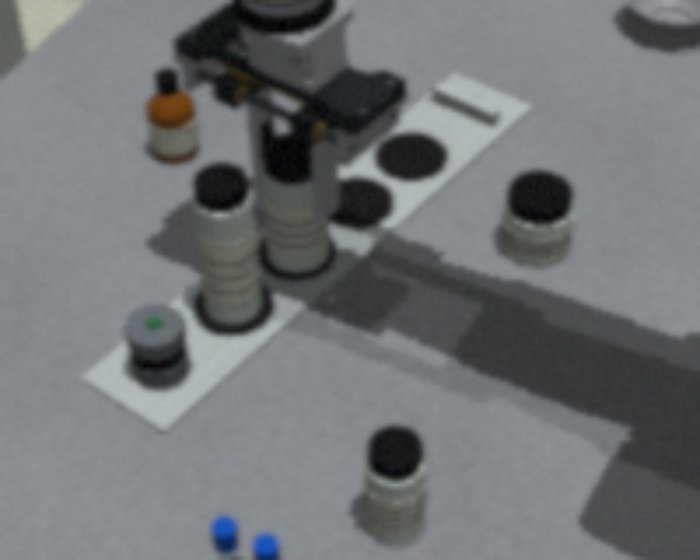

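Emit:
move_arm:
  increments:
    - [[0.4, 0, 0.02, 0.01, 0, 0, 0], [0.4, 0, 0.02, 0.025, 0, 0, 0], [0.4, 0, 0.02, 0.025, 0, 0, 0], [0.4, 0, 0.02, 0.025, 0, 0, 0]]

```text
time: 10.33
tool_pos: [0.6361, 0.0285, 0.262]
ee_rot: [3.141, 0.0, 1.372]
wrist_force: [-0.2, 0.5, -2.1]
width: 0.0514
```

Emit:
move_arm:
  increments:
    - [[0.6, 0, 0, 0, 0, 0, 0], [0.75, 0, 0, 0, 0, 0, 0], [1, 0, 0, 0, 0, 0, 0], [1, 0, 0, 0, 0, 0, 0], [1, 0, 0, -0.3, 0, 0, 0], [1, 0, 0, -0.6, 0, 0, 0], [1, 0, 0, -1, 0, 0, 0], [1, 0, 0, -1, 0, 0, 0]]

```text
time: 11.0
tool_pos: [0.637, 0.0285, 0.372]
ee_rot: [3.125, -0.003, 1.372]
wrist_force: [0.8, -0.4, 1.8]
width: 0.0939
```

Emit:
move_arm:
  increments:
    - [[1, 0, -0.2, -0.15, 0, 0, 0], [1, 0, -0.5, -0.15, 0, 0, 0], [1, 0.3, -0.8, -0.15, 0, 0, 0], [1, 0.6, -1, -0.15, 0, 0, 0]]

```text
time: 11.33
tool_pos: [0.5483, 0.1066, 0.3776]
ee_rot: [3.14, -0.0, 1.369]
wrist_force: [1.2, 1.2, -0.6]
width: 0.0939
```

Emit:
move_arm:
  increments:
    - [[1, 0.3, -0.3, 0, 0, 0, 0], [1, 0.6, -0.6, 0, 0, 0, 0], [1, 1, -1, 0, 0, 0, 0], [1, 1, -1, 0, 0, 0, 0]]

```text
time: 11.67
tool_pos: [0.4687, 0.228, 0.3773]
ee_rot: [-3.141, -0.002, 1.376]
wrist_force: [0.7, -0.8, -0.2]
width: 0.0937
```

```bash
python3 - <<'E'
from h import *
rel(.4428,.2370,.23)
E
```

```text
t 11.67 pos [0.4687 0.228  0.3773] rot [-3.1411e+00 -2.3000e-03  1.3765e+00] w 0.0937 F [ 0.7 -0.8 -0.2]
shift/0.1: [ 0.035 -0.271  1.473] yaw turn frac 0.0028
```

Emit:
move_arm:
  increments:
    - [[1, 0.04, -0.29, 0, 0, 0, 0], [1, 0.04, -0.29, 0.2, 0, 0, 0], [1, 0.04, -0.29, 0.5, 0, 0, 0], [1, 0.04, -0.29, 0.5, 0, 0, 0]]

```text
time: 12.0
tool_pos: [0.4419, 0.2342, 0.3215]
ee_rot: [-3.134, 0.005, 1.374]
wrist_force: [0.1, -1.4, -0.7]
width: 0.0943
```

```bash
python3 - <<'E'
from h import *
rel(.4428,.2370,.23)
p,d=robot.snapshot('wrist'); cv2.imwrite('pics/wrist6.png',p[:,:,::-1])
p,d=robot.snapshot('side'); cv2.imwrite('pics/side6.png',cv2.resize(p[100:260,150:350,::-1],None,fx=3.5,fy=3.5))
E
```

```text
t 12.0 pos [0.4419 0.2342 0.3215] rot [-3.1338  0.0052  1.3736] w 0.0943 F [ 0.1 -1.4 -0.7]
shift/0.1: [0.034 0.011 0.915] yaw turn frac 0.001
```

View pics/wrist6.png

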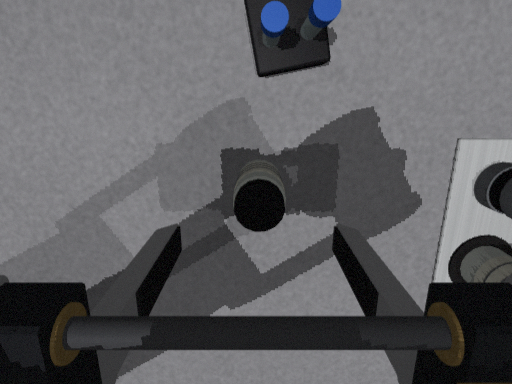

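View pics/side6.png

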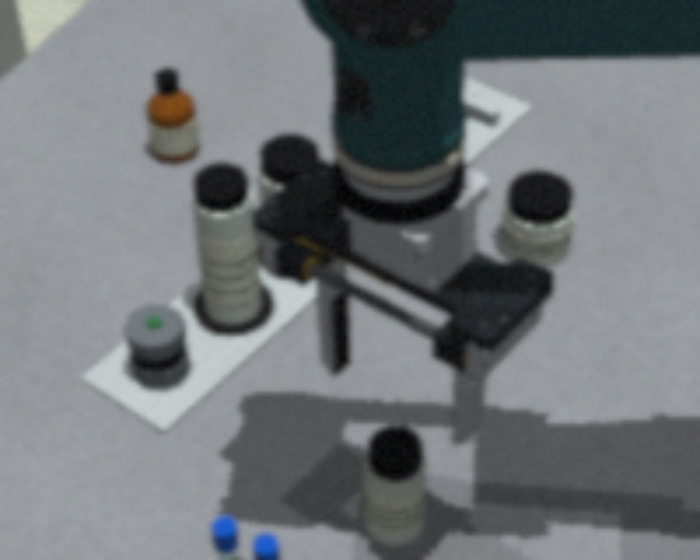

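The slim cap at (259,205) is centred between the fingers, and the rack at (290,40) is clear.

Emit:
move_arm:
  increments:
    - [[1, 0.01, 0, 0.4, 0, 0, 0], [1, 0.01, 0, 0.7, 0, 0, 0], [1, 0.01, 0, 0.88, 0, 0, 0], [1, 0.01, 0, 0.88, 0, 0, 0], [1, 0.01, 0, 0.88, 0, 0, 0]]

```text
time: 12.52
tool_pos: [0.4448, 0.2353, 0.2397]
ee_rot: [3.141, -0.0, 1.372]
wrist_force: [-0.3, 0.3, -0.6]
width: 0.0935
```

Emit:
move_arm:
  increments:
    - [[0.7, 0, 0, 0, 0, 0, 0], [0.55, 0, 0, 0, 0, 0, 0], [0.45, 0, 0, 0, 0, 0, 0], [0.3, 0, 0, 0, 0, 0, 0], [0.3, 0, 0, 0, 0, 0, 0], [0.3, 0, 0, 0, 0, 0, 0], [0.3, 0, 0, 0, 0, 0, 0], [0.3, 0, 0, 0, 0, 0, 0]]

```text
time: 13.18
tool_pos: [0.444, 0.2354, 0.2387]
ee_rot: [-3.141, 0.0, 1.372]
wrist_force: [-0.6, -0.4, 0.2]
width: 0.0442
```

```bash
python3 - <<'E'
from h import *
rel(.6193,-.0504,.3)
E
```

```text
t 13.18 pos [0.444  0.2354 0.2387] rot [-3.1414e+00  1.0000e-04  1.3724e+00] w 0.0442 F [-0.6 -0.4  0.2]
shift/0.1: [-2.457  2.282 -0.614] yaw turn frac 0.0003
```

Emit:
move_arm:
  increments:
    - [[0.3, 0, 0, 0, 0, 0, 0], [0.3, 0, 0, 0, 0, 0, 0], [0.3, 0, 0, 0, 0, 0, 0]]

```text
time: 13.43
tool_pos: [0.444, 0.2354, 0.2386]
ee_rot: [-3.141, 0.0, 1.372]
wrist_force: [0.1, -0.4, -0.3]
width: 0.0415
```

Emit:
move_arm:
  increments:
    - [[0.3, 0, 0, -0.2, 0, 0, 0], [0.3, 0, 0, -0.5, 0, 0, 0], [0.3, -0.2, 0, -0.8, 0, 0, 0], [0.3, -0.5, 0, -0.9, 0, 0, 0], [0.3, -0.8, 0, -0.9, 0, 0, 0], [0.3, -1, 0, -0.9, 0, 0, 0]]

```text
time: 13.93
tool_pos: [0.4241, 0.1358, 0.3299]
ee_rot: [3.139, 0.0, 1.372]
wrist_force: [0.2, 0.9, -1.2]
width: 0.0417
```

Emit:
move_arm:
  increments:
    - [[0.3, -0.3, 0.1, 0, 0, 0, 0], [0.3, -0.6, 0.3, 0, 0, 0, 0], [0.3, -0.9, 0.5, 0, 0, 0, 0], [0.3, -1, 0.7, 0, 0, 0, 0]]

```text
time: 14.27
tool_pos: [0.4731, 0.0224, 0.3287]
ee_rot: [3.141, 0.002, 1.369]
wrist_force: [1.2, 0.2, -1.5]
width: 0.0419
```

Emit:
move_arm:
  increments:
    - [[0.3, -0.3, 0.3, 0, 0, 0, 0], [0.3, -0.46, 0.6, 0, 0, 0, 0], [0.3, -0.46, 0.9, 0, 0, 0, 0], [0.3, -0.46, 0.9, 0, 0, 0, 0], [0.3, -0.46, 0.9, 0, 0, 0, 0]]

```text
time: 14.68
tool_pos: [0.5532, -0.038, 0.3273]
ee_rot: [-3.139, 0.0, 1.371]
wrist_force: [-0.2, 1.2, -0.9]
width: 0.0414
```

```bash
python3 - <<'E'
from h import *
rel(.6193,-.0504,.2466)
E
```

```text
t 14.68 pos [ 0.5532 -0.038   0.3273] rot [-3.1389  0.      1.3713] w 0.0414 F [-0.2  1.2 -0.9]
shift/0.1: [0.01  0.675 0.805] yaw turn frac -0.0005
```

Emit:
move_arm:
  increments:
    - [[0.3, 0, 0.3, 0, 0, 0, 0], [0.3, 0, 0.6, 0, 0, 0, 0], [0.3, 0, 0.68, 0.1, 0, 0, 0], [0.3, 0, 0.68, 0.4, 0, 0, 0], [0.3, 0, 0.68, 0.6, 0, 0, 0], [0.3, 0, 0.68, 0.75, 0, 0, 0], [0.3, 0, 0.68, 0.75, 0, 0, 0], [0.3, 0, 0.68, 0.75, 0, 0, 0]]

```text
time: 15.35
tool_pos: [0.6179, -0.0499, 0.2526]
ee_rot: [-3.138, 0.0, 1.373]
wrist_force: [0.6, -0.5, -1.2]
width: 0.0412
```

```bash
python3 - <<'E'
from h import *
rel(.6193,-.0504,.2466)
p,d=robot.snapshot('side'); cv2.imwrite('pics/side7.png',cv2.resize(p[100:260,150:350,::-1],None,fx=3.5,fy=3.5))
E
```

```text
t 15.35 pos [ 0.6179 -0.0499  0.2526] rot [-3.1382e+00  1.0000e-04  1.3733e+00] w 0.0412 F [ 0.6 -0.5 -1.2]
shift/0.1: [-0.002  0.015  0.06 ] yaw turn frac 0.0008
```

View pics/side7.png

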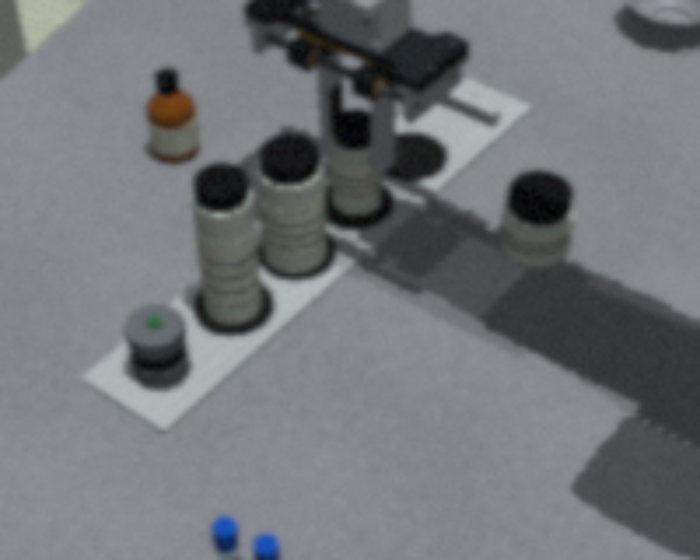

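Emit:
move_arm:
  increments:
    - [[0.3, 0, 0.01, 0.02, 0, 0, 0], [0.3, 0, 0.01, 0.04, 0, 0, 0], [0.3, 0, 0.01, 0.055, 0, 0, 0], [0.3, 0, 0.01, 0.055, 0, 0, 0], [0.3, 0, 0.01, 0.055, 0, 0, 0]]

```text
time: 15.82
tool_pos: [0.6201, -0.051, 0.2485]
ee_rot: [3.141, 0.0, 1.372]
wrist_force: [0.5, -1.1, -1.0]
width: 0.0414
```

Emit:
move_arm:
  increments:
    - [[0.5, 0, 0, 0, 0, 0, 0], [0.7, 0, 0, 0, 0, 0, 0], [1, 0, 0, 0, 0, 0, 0], [1, 0, 0, 0, 0, 0, 0], [1, 0, 0, -0.3, 0, 0, 0], [1, 0, 0, -0.6, 0, 0, 0], [1, 0, 0, -1, 0, 0, 0], [1, 0, 0, -1, 0, 0, 0]]

```text
time: 16.48
tool_pos: [0.6213, -0.0511, 0.3583]
ee_rot: [3.125, -0.0, 1.372]
wrist_force: [0.4, -0.0, 0.8]
width: 0.0902
```

Emit:
move_arm:
  increments:
    - [[1, 0, -0.2, 0, 0, 0, 0], [1, -0.2, -0.5, 0, 0, 0, 0], [1, -0.4, -0.8, 0, 0, 0, 0], [1, -0.56, -1, 0, 0, 0, 0]]

```text
time: 16.82
tool_pos: [0.509, -0.0862, 0.3482]
ee_rot: [-3.141, 0.001, 1.373]
wrist_force: [-0.8, -0.5, -0.2]
width: 0.0937
```

Emit:
move_arm:
  increments:
    - [[1, 0, -0.3, 0, 0, 0, 0], [1, 0, -0.49, 0.2, 0, 0, 0], [1, 0, -0.49, 0.5, 0, 0, 0], [1, 0, -0.49, 0.5, 0, 0, 0], [1, 0, -0.49, 0.5, 0, 0, 0]]

```text
time: 17.23
tool_pos: [0.4624, -0.0763, 0.2972]
ee_rot: [-3.139, -0.0, 1.372]
wrist_force: [0.3, 0.2, 0.3]
width: 0.0942
```

```bash
python3 - <<'E'
from h import *
rel(.4618,-.0757,.213)
p,d=robot.snapshot('wrist'); cv2.imwrite('pics/wrist8.png',p[:,:,::-1])
p,d=robot.snapshot('side'); cv2.imwrite('pics/side8.png',cv2.resize(p[100:260,150:350,::-1],None,fx=3.5,fy=3.5))
E
```

```text
t 17.23 pos [ 0.4624 -0.0763  0.2972] rot [-3.1387e+00 -2.0000e-04  1.3723e+00] w 0.0942 F [0.3 0.2 0.3]
shift/0.1: [ 0.005 -0.005  0.842] yaw turn frac 0.0002
```

View pics/wrist8.png

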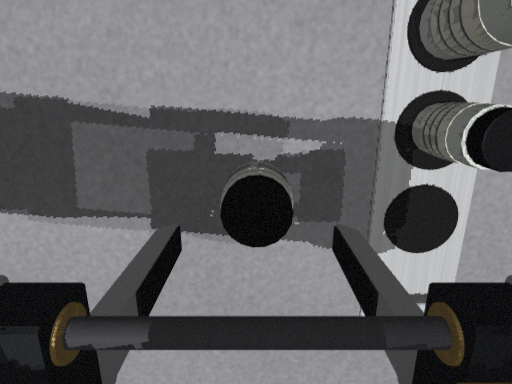

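View pics/side8.png

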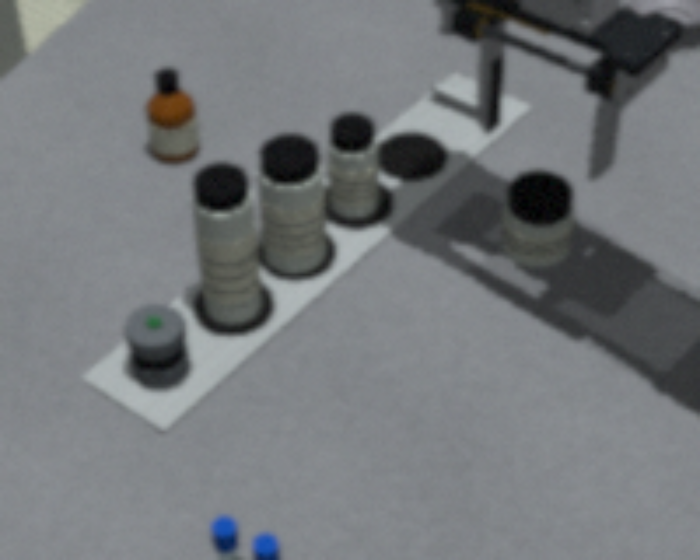

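Three tubs stand on their pads. The squat cap at (257,210) is centred between the fingers.

Emit:
move_arm:
  increments:
    - [[1, 0, 0, 0.4, 0, 0, 0], [1, 0, 0, 0.7, 0, 0, 0], [1, 0, 0, 0.82, 0, 0, 0], [1, 0, 0, 0.82, 0, 0, 0], [1, 0, 0, 0.82, 0, 0, 0]]

```text
time: 17.75
tool_pos: [0.464, -0.0767, 0.2172]
ee_rot: [3.14, 0.0, 1.373]
wrist_force: [0.8, 0.1, 0.9]
width: 0.094
```

Emit:
move_arm:
  increments:
    - [[0.8, 0, 0, 0, 0, 0, 0], [0.65, 0, 0, 0, 0, 0, 0], [0.5, 0, 0, 0, 0, 0, 0], [0.45, 0, 0, 0, 0, 0, 0], [0.45, 0, 0, 0, 0, 0, 0], [0.45, 0, 0, 0, 0, 0, 0], [0.45, 0, 0, 0, 0, 0, 0]]

```text
time: 18.33
tool_pos: [0.463, -0.0765, 0.2166]
ee_rot: [3.141, 0.0, 1.372]
wrist_force: [-1.7, 0.1, 2.0]
width: 0.0577
```

Emit:
move_arm:
  increments:
    - [[0.45, 0, 0, -0.2, 0, 0, 0], [0.45, 0, 0, -0.5, 0, 0, 0], [0.45, 0, 0.3, -0.5, 0, 0, 0], [0.45, -0.1, 0.6, -0.5, 0, 0, 0], [0.45, -0.2, 0.9, -0.5, 0, 0, 0], [0.45, -0.2, 1, -0.5, 0, 0, 0], [0.45, -0.2, 1, -0.5, 0, 0, 0]]

```text
time: 18.92
tool_pos: [0.5585, -0.1165, 0.2655]
ee_rot: [-3.141, -0.0, 1.372]
wrist_force: [-0.2, 0.1, -1.5]
width: 0.058
```

```bash
python3 - <<'E'
from h import *
rel(.6036,-.1285,.23)
E
```

```text
t 18.92 pos [ 0.5585 -0.1165  0.2655] rot [-3.1414e+00 -2.0000e-04  1.3716e+00] w 0.058 F [-0.2  0.1 -1.5]
shift/0.1: [-0.028  0.466  0.355] yaw turn frac -0.0003
```

Emit:
move_arm:
  increments:
    - [[0.45, -0.03, 0.2, 0, 0, 0, 0], [0.45, -0.03, 0.46, 0, 0, 0, 0], [0.45, -0.03, 0.46, 0.1, 0, 0, 0], [0.45, -0.03, 0.46, 0.25, 0, 0, 0], [0.45, -0.03, 0.46, 0.36, 0, 0, 0], [0.45, -0.03, 0.46, 0.38, 0, 0, 0], [0.45, -0.03, 0.46, 0.38, 0, 0, 0], [0.45, -0.03, 0.46, 0.38, 0, 0, 0]]

```text
time: 19.58
tool_pos: [0.6011, -0.1275, 0.2283]
ee_rot: [-3.141, 0.0, 1.373]
wrist_force: [1.5, 0.1, -0.3]
width: 0.0573
```

```bash
python3 - <<'E'
from h import *
rel(.6036,-.1285,.2246)
p,d=robot.snapshot('side'); cv2.imwrite('pics/side9.png',cv2.resize(p[80:240,150:350,::-1],None,fx=3.5,fy=3.5))
E
```

```text
t 19.58 pos [ 0.6011 -0.1275  0.2283] rot [-3.1412e+00  1.0000e-04  1.3726e+00] w 0.0573 F [ 1.5  0.1 -0.3]
shift/0.1: [-0.005  0.027  0.037] yaw turn frac 0.0004
```

View pics/side9.png

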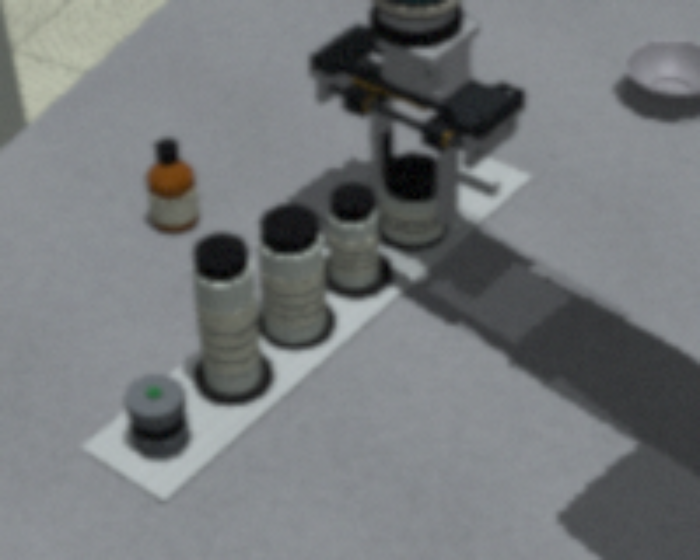

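Set it down, release, lift, and back the arm away for a clear top view.

Emit:
move_arm:
  increments:
    - [[0.45, 0, 0.02, 0.02, 0, 0, 0], [0.45, 0, 0.02, 0.035, 0, 0, 0], [0.45, 0, 0.02, 0.035, 0, 0, 0], [0.45, 0, 0.02, 0.035, 0, 0, 0]]

```text
time: 19.97
tool_pos: [0.6036, -0.1282, 0.2248]
ee_rot: [3.141, 0.0, 1.372]
wrist_force: [0.3, -0.5, -1.0]
width: 0.0578
```

Emit:
move_arm:
  increments:
    - [[0.65, 0, 0, 0, 0, 0, 0], [0.8, 0, 0, 0, 0, 0, 0], [1, 0, 0, 0, 0, 0, 0], [1, 0, 0, 0, 0, 0, 0], [1, 0, 0, -0.3, 0, 0, 0], [1, 0, 0, -0.6, 0, 0, 0], [1, 0, 0, -1, 0, 0, 0], [1, 0, 0, -1, 0, 0, 0]]

```text
time: 20.63
tool_pos: [0.605, -0.1286, 0.3346]
ee_rot: [3.125, 0.002, 1.372]
wrist_force: [1.5, -0.2, 2.1]
width: 0.0943
```

Emit:
move_arm:
  increments:
    - [[1, -0.3, -0.3, -0.3, 0, 0, 0], [1, -0.6, -0.6, -0.3, 0, 0, 0], [1, -1, -1, -0.3, 0, 0, 0], [1, -1, -1, -0.3, 0, 0, 0]]

```text
time: 20.97
tool_pos: [0.4835, -0.2078, 0.3559]
ee_rot: [3.14, 0.002, 1.371]
wrist_force: [0.7, 0.1, 0.0]
width: 0.0938
```

Emit:
move_arm:
  increments:
    - [[1, -0.3, -0.3, 0, 0, 0, 0], [1, -0.6, -0.6, 0, 0, 0, 0], [1, -1, -1, 0, 0, 0, 0], [1, -1, -1, 0, 0, 0, 0], [1, -1, -1, 0, 0, 0, 0]]

```text
time: 21.38
tool_pos: [0.3655, -0.2864, 0.3551]
ee_rot: [3.141, 0.002, 1.367]
wrist_force: [0.7, 0.8, -0.0]
width: 0.094
```

Emit:
move_arm:
  increments:
    - [[1, -0.3, -0.3, 0, 0, 0, 0], [1, -0.6, -0.6, 0, 0, 0, 0], [1, -1, -0.8, 0, 0, 0, 0], [1, -1, -0.8, 0, 0, 0, 0], [1, -1, -0.8, 0, 0, 0, 0]]

```text
time: 21.8
tool_pos: [0.2693, -0.3682, 0.3548]
ee_rot: [3.141, 0.0, 1.369]
wrist_force: [0.8, 0.7, -0.4]
width: 0.0941
```

```bash
python3 - <<'E'
from h import *
rel(.6036,-.1285,.2246)
p,d=robot.snapshot('top'); cv2.imwrite('pics/topF.png',p[:,:,::-1]); W=deproj('top',d).reshape(-1,3)
P={'tall':(.6509,.1063,.132),'wide':(.6353,.0281,.108),'slim':(.6193,-.0504,.084),'squat':(.6036,-.1285,.06)}
for n,(x,y,h) in P.items():
    k=W[(np.abs(W[:,2]-h-.008)<.007)&(np.hypot(W[:,0]-x,W[:,1]-y)<.038)]
    m=(k.min(0)+k.max(0))/2
    print(n,len(k),m.round(4),'err mm',((m[:2]-[x,y])*1e3).round(1),'ptp',np.ptp(k,axis=0).round(3),'zmean',k[:,2].mean().round(4))
W0=deproj('top',np.load('top0.npz')['d']).reshape(-1,3)
for w in (W0,W):
    k=w[(np.abs(w[:,2]-.03)<.005)&(np.abs(w[:,0]-.49)<.08)&(np.abs(w[:,1]-.41)<.12)]
    print('rack',k.mean(0).round(4))
p,d=robot.snapshot('side'); cv2.imwrite('pics/sideF.png',cv2.resize(p[80:240,150:350,::-1],None,fx=3.5,fy=3.5))
E
```

```text
t 21.8 pos [ 0.2693 -0.3682  0.3548] rot [3.1408 0.     1.3688] w 0.0941 F [ 0.8  0.7 -0.4]
shift/0.1: [3.019 2.793 1.304] yaw turn frac -0.002
tall 325 [0.6512 0.1055 0.1387] err mm [ 0.3 -0.8] ptp [0.04  0.039 0.011] zmean 0.1403
wide 403 [0.6359 0.0292 0.1152] err mm [0.6 1.1] ptp [0.045 0.046 0.01 ] zmean 0.1163
slim 238 [ 0.6203 -0.0495  0.0919] err mm [1.  0.9] ptp [0.035 0.038 0.008] zmean 0.0923
squat 467 [ 0.6037 -0.1284  0.0669] err mm [0.1 0.1] ptp [0.052 0.053 0.011] zmean 0.0683
rack [0.4905 0.4082 0.0304]
rack [0.4907 0.4082 0.0304]
```

View pics/topF.png

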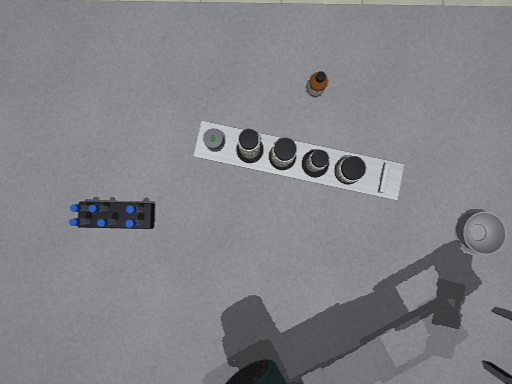

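View pics/sideF.png

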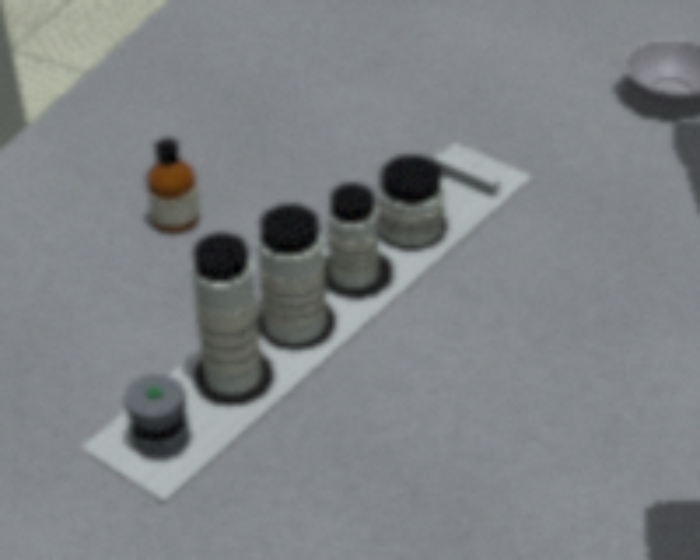

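Both views show all four tubs upright and centred on their pads, in height order from the scanner. The rack hasn't moved.

```bash
python3 -c "
from bench import robot
print(robot.close_job())"
```

```text
the job is handed in; nothing more can be done
None
```

All four tubs are on the pads in height order, and I handed the job in at about 22 s of the 93 s allowed. From the scanner outwards they run tall, wide, slim, squat. I picked each one up with the jaws opening across the row, so the fingers stayed clear of its neighbours.

- **Centring:** in the last top view, the cap centres were within about 1.5 mm of the pad centres measured at the start. The limit is 13 mm.
- **Upright:** the cap tops were at the expected heights on the pads, and the side view showed every tub standing straight.
- **Rack:** its measured position changed by 0.2 mm, which is within measurement noise.
- **Gripper:** it was open and well away from everything when I handed in.

None of these checks failed or disagreed. The hand-in gave no verdict, so I can't confirm how it was judged.

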